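# Open the coded lock box of grinding discs

### The arm

A 7-joint arm with a two-finger parallel gripper is mounted at the origin on the work surface. World frame = base frame: x ahead of the robot, y to its left, z up, the work surface at z = 0. Lengths are in m, angles in rad, forces in N, time in s.
With the tool pointing down it reaches from about 0.425 to 0.875 m from the base axis. Payload 4.7 kg.
Tool frame: the origin (TCP) lies between the finger pads; the fingertips stand 14 mm ahead of it and the grasp point (between the pads) lies 5 mm behind it; z points along the fingers, y is the line along which they close (so a half turn about z gives the same grasp; the last joint's range is limited). The gripper opens to 87 mm and grips with 3 to 60 N. Pads are 19 mm wide; open, the fingers measure 117 mm over their backs; the gripper's body (75 mm by 190 mm) begins 51 mm behind the grasp point.
Start: joints at [1.268, 0.321, -0.07, 1.45, 0.023, 1.371, -0.057], TCP at [0.202, -0.618, 0.214] pointing down, gripper open.
Joint ranges: [-2.86, 2.86], [-0.3, 2.09], [-1.38, 1.24], [0.06, 2.45], [-1.56, 4.7], [0.09, 2.05], [-2.69, 2.69]. Speed limits (rad/s): [2.57, 2.57, 3.14, 3.14, 3.14, 3.14, 3.14].

### API

Orientations are given as a rotation vector (axis times angle).
In Python, from bench import get_state, get_image, camera_params, close_job gives the robot as it stands. The module is installed in compiled form; this text tells all that it offers.
- The arm moves only by the tool arm_command, never from a script. Its argument "motion" is a list of rows, each a list of 5 numbers: the finger opening in mm, from 0 to 87, then the shift along the tool's x, y, z in mm, then the turn about the tool's z in degrees. In form: [[gripper, x, y, z, spin], ...]. A call has 1 to 5 rows; each row is the pose to reach, as a shift and turn from the pose commanded when the call began, along the tool's axes at that moment; what a row does not reach only later rows make up. A row lasts 1/12 s, in which the tool goes at most 41.7 mm and 7.16 degrees, less where a joint would pass 70% of its speed; a pose out of reach is approached as far as the arm can. A call with a gripper value outside its range is refused whole. The fingers move at their own pace and stop on an object; "newtons" is the grip in N (left out, the last holds). Time passes only in rows, so rows that repeat a pose let the fingers close. It gives the time, the measured TCP pose, the force, the opening and the grip force at its end, in the units of the state.
- get_state(): the state, without advancing time (a new reading comes with each control period).
- get_image(name): name is "scene" or "top" or "wrist"; returns (picture, depth): 400x640x3 uint8, red, green, blue; 400x640 float32, m along the optical axis (not along the pixel's ray), 0 where there is no reading.
- camera_params(name): a dict with "intrinsics" (3x3 intrinsics, pixels), "D" ([k1, k2, p1, p2, k3] as OpenCV has them; the pictures are not rectified), "extrinsics" (4x4, takes a point from camera to world coordinates). Camera axes: x right, y down, z forward; pixel columns grow to the right and rows downward; lengths in m; the calibration is good to about 2 mm. A picture is of the moment at which its call begins: read the wrist's pose just before it. camera_params takes no time and is no camera call; for the wrist camera it gives the pose at the moment of the call.
- close_job(): hands the job in; it is judged then, once.
The state is a dict: "time": time; "joint_positions": joint angles; "qd": joint speeds; "joint_torque": joint torques, N m; "position": TCP position; "tool_rot": TCP orientation; "ft_force": force on the tool from outside, world axes, zero at the start; "torque": the same for the moment, N m; "grip_width": opening from 0.0 (shut) to 1.0 (fully open); "grip_force": force on a finger pad.
Only numpy, scipy, OpenCV 4.12 (cv2) and the standard library are available. Lean on these libraries where they do the work, as an engineer would, in place of code of your own. Each camera call takes 0.05 s, during which the arm holds its last target. There are 200 camera calls.

### The job

Unlock and open the blue disc box: first turn the orange dial until its black pointer stands at the yellow dot, then turn the grey dial until its black pointer stands at the blue dot, then slide the lid fully open, away from the dials. Leave both dials on their dots, and do not disturb the cutting disc and the steel tube on the bench.

Things in the scene. Friction and masses are not known exactly. Their poses are not given: they have to be found in the camera images.
- disc_box: Fixed blue steel box, 264 (x) by 270 (y) by 100 mm high; origin: centre of its underside. x points away from the robot (yaw within 0.35), y to the robot's left. Top: near half a deck with two dials on vertical axes at x -72, y +65 (orange) and -65 mm (grey); far half the sliding lid, which a lock inside frees only when both dials are within 0.12 rad of their code dots.
- orange_dial (a joint): Angle (rad) of the orange dial, growing clockwise from above; 0 = pointer to the box's +x. Round it on a black disc, at radius 46 mm, six 14 mm dots: red 0, green 1.047, yellow 2.094, blue 3.142, white 4.189, purple 5.236. Stops at -0.1 and 5.4. No clicks; 0.07 N m of friction, stays where left. Starts short of yellow, at 0.55 to 1.5.
- orange_dial_grip (a point): Middle of the orange dial's upright grip bar, on its axis, 138 mm above the bench. Bar 60 mm long, 16 mm thick, from 110 to 153 mm above the bench, on a round skirt 68 mm across. A black stripe on one half of the bar's top and on that end is the pointer. The point turns with the dial: its x runs along the bar to the pointer end.
- grey_dial (a joint): Angle (rad) of the light grey dial, with the same dots, zero, sense, stops and friction as the orange one: 0 at red (pointer to the box's +x), growing clockwise from above, blue at 3.142. Starts past blue, at 3.75 to 4.65.
- grey_dial_grip (a point): Grip point of the light grey dial: same shape, sizes and axes as the orange one, its centre 130 mm to the robot's right of it (box -y).
- lid (a joint): How far the steel-blue lid has slid open along the box's +x (m): 0 shut (as it starts), 0.09 fully open at its stop. It slides with about 3 N and stays where it is left; locked by the dials, it gives about 5 mm and then stops.
- lid_handle (a point): Middle of the lid's handle: a round steel bar 12 mm thick, 100 mm long along the box's y, its axis 127 mm above the bench; lid top 99 mm above the bench. With the lid shut it lies at x +30, y 0 mm in the box frame; it moves with the lid.
- cut_disc: Loose dark cutting disc lying flat, 115 mm across, 5 mm thick; origin at the centre of its underside. To be left alone.
- steel_tube: Loose square steel tube lying along its x, 200 by 40 by 40 mm; origin at the centre of its underside. To be left alone.

How it is judged:
By the outcome, as a careful person would: the job done as asked, in the order asked, and still so for the second after the job is handed in, with the robot touching nothing.
It also fails if it takes over 53 s, if anything falls off the work surface, if the arm or the gripper's body presses on something with over 40 N, if the wrist force passes 120 N, or if a joint passes its speed limit or range.

## Working session

There is one attempt and no reset: what is moved stays moved. The work goes in short steps, Python scripts to look and compute and a tool call to move; the robot and the scene stay as the last step left them, time stands still between calls to the robot, and variables do not carry over. Pictures are saved under pics/ and viewed, at most 12 in all, crops included, and the job is handed in when it is done.

Besides the shell and the picture viewer there is one more tool, called in YAML: its name, and indented under it one key for each argument. arm_command: Moves the arm, as the interface text tells. Its arguments: {"type":"object","properties":{"motion":{"type":"array"},"newtons":{"type":"number"}},"required":["motion"]}

```bash
mkdir -p pics; cat > h.py <<'E'
import numpy as np,cv2
from bench import *
from scipy.spatial.transform import Rotation as R
def pix(name,pts,z):
    p=camera_params(name);K=np.array(p["intrinsics"]);D=np.array(p["D"]);T=np.array(p["extrinsics"])
    u=cv2.undistortPoints(np.array(pts,float).reshape(-1,1,2),K,D).reshape(-1,2)
    r=np.c_[u,np.ones(len(u))]@T[:3,:3].T;o=T[:3,3]
    return o+r*((np.broadcast_to(z,len(u))-o[2])/r[:,2])[:,None]
E
python3 - <<'E'
from h import *
s=get_state();print(s)
im,d=get_image("top");cv2.imwrite("pics/top.png",im[:,:,::-1])
im,d=get_image("scene");cv2.imwrite("pics/scene.png",im[:,:,::-1])
E
```

```text
{'time': 0.0, 'joint_positions': array([ 1.26806609,  0.32184075, -0.07007191,  1.45167898,  0.02257889,
        1.37078681, -0.05692729]), 'qd': array([ 2.35053512e-04,  4.82337333e-05, -1.81283402e-03, -5.25013198e-04,
        1.23219300e-03, -6.64553861e-05,  2.72425560e-04]), 'joint_torque': array([-3.18108723e-04, -4.91297114e+01, -4.03797431e-01, -3.12529957e+01,
       -6.36247918e-02,  4.38232231e-02,  1.84927485e-04]), 'position': array([ 0.20228554, -0.61712277,  0.2132479 ]), 'tool_rot': array([-3.10039351e+00, -4.95278706e-01,  6.02956215e-04]), 'ft_force': array([0.6800124 , 0.86487485, 0.12837389]), 'torque': array([-0.00472468,  0.01372898,  0.00315814]), 'grip_force': 0.0, 'grip_width': 1.0010331234303684}
```

View pics/top.png

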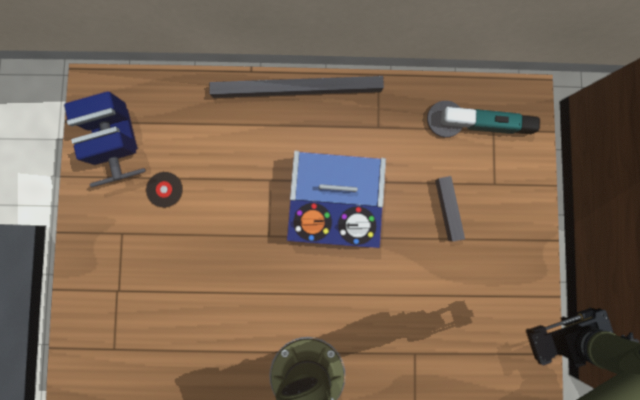

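View pics/scene.png

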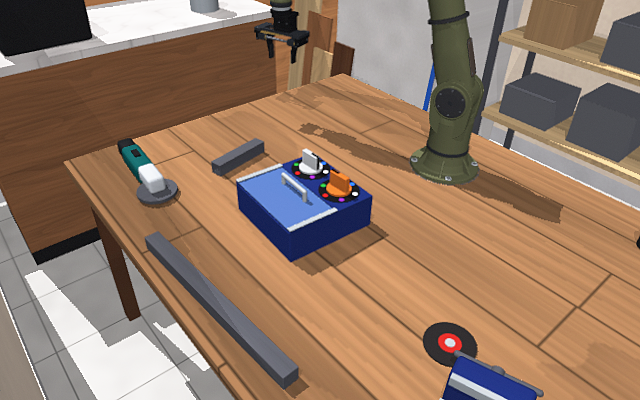

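The top view shows the box at about (338,200), with the orange dial at (313,222), the grey dial at (358,225) and the handle at (338,188). The tube is at (450,208) and the disc at (164,190), both clear of the box. Next I'll enlarge the dials.

```bash
python3 - <<'E'
from h import *
im=cv2.imread("pics/top.png")[145:255,280:395]
cv2.imwrite("pics/topc.png",cv2.resize(im,None,fx=5,fy=5,interpolation=cv2.INTER_CUBIC))
E
```

```text
(no output)
```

View pics/topc.png

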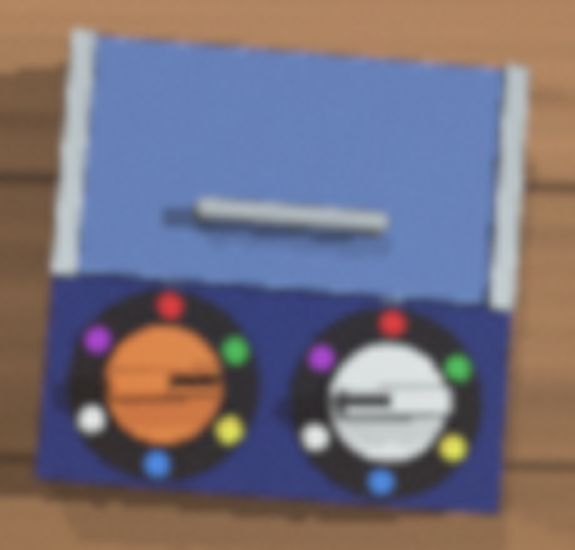

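The crop shows the orange pointer pointing right, at about 83° clockwise from red, so it needs about +37°. The grey pointer points left, at about 265°, so it needs about −85°. The orange dots are red (170,306) and blue (157,464). The grey dots are red (392,323) and blue (381,482).

```bash
python3 - <<'E'
from h import *
q=(np.array([[170,306],[157,464],[392,323],[381,482],[200,206],[385,222]])+.5)/5-.5+[280,145]
w=pix("top",q,[.101]*4+[.133]*2);print(w.round(4))
im,d=get_image("top")
print([d[int(v),int(u)] for u,v in [(300,241),(320,165)]],camera_params("top")["extrinsics"])
r=(w[0]+w[2]-w[1]-w[3]);print("yaw",np.arctan2(r[1],r[0]),"O",w[:2].mean(0),"G",w[2:4].mean(0),"H",w[4:].mean(0))
s=get_state();Rt=R.from_rotvec(s["tool_rot"]).as_matrix();print(Rt.round(3))
print(((w[:2].mean(0)-s["position"])@Rt).round(4))
E
```

```text
[[ 0.5134 -0.0094  0.101 ]
 [ 0.4218 -0.0034  0.101 ]
 [ 0.5056 -0.139   0.101 ]
 [ 0.4134 -0.1332  0.101 ]
 [ 0.5685 -0.0254  0.133 ]
 [ 0.5612 -0.1308  0.133 ]]
[np.float32(1.1536508), np.float32(1.1816475)] [[ 0.01533155 -0.99607588  0.08716523  0.43457633]
 [-0.9997122  -0.01687932 -0.01704742 -0.00180738]
 [ 0.01845182 -0.08687878 -0.99604799  1.26421439]
 [ 0.          0.          0.          1.        ]]
yaw -0.06389279853267638 O [ 0.46761037 -0.00642609  0.101     ] G [ 0.45949766 -0.13609252  0.101     ] H [ 0.56484979 -0.07808423  0.133     ]
[[ 0.95   0.312 -0.001]
 [ 0.312 -0.95   0.001]
 [-0.    -0.001 -1.   ]]
[ 0.4424 -0.4976  0.1132]
```

arm_command:
  motion:
    - [87,37,-18,0,-7]
    - [87,74,-36,0,-14]
    - [87,111,-55,0,-21]
    - [87,148,-73,0,-28]
    - [87,185,-92,0,-35]

```text
time: 0.57
position: [0.3506, -0.471, 0.2141]
tool_rot: [-2.806, -1.413, 0.0]
ft_force: [0.8, -1.1, -0.6]
grip_width: 0.994
grip_force: 0.0
```

arm_command:
  motion:
    - [87,41,-5,0,-7]
    - [87,81,-11,0,-14]
    - [87,122,-16,0,-21]
    - [87,162,-22,0,-28]
    - [87,203,-27,0,-35]

```text
time: 0.98
position: [0.45, -0.2922, 0.2142]
tool_rot: [-2.251, -2.192, 0.001]
ft_force: [0.7, 0.3, 0.1]
grip_width: 1.0
grip_force: 0.0
```

arm_command:
  motion:
    - [87,40,2,-6,0]
    - [87,80,4,-12,0]
    - [87,120,6,-18,0]
    - [87,160,8,-24,0]
    - [87,200,10,-30,0]

```text
time: 1.4
position: [0.4658, -0.0924, 0.2445]
tool_rot: [2.257, 2.185, -0.001]
ft_force: [1.0, -0.1, 0.2]
grip_width: 1.002
grip_force: 0.0
```

```bash
python3 - <<'E'
from h import *
print(get_state()["position"])
im,d=get_image("wrist");cv2.imwrite("pics/w1.png",im[:,:,::-1])
E
```

```text
[ 0.46578214 -0.09242891  0.24445024]
```

View pics/w1.png

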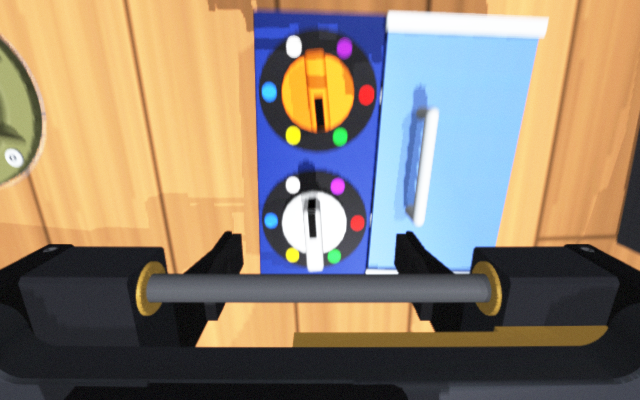

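```bash
python3 - <<'E'
from h import *
im=cv2.imread("pics/w1.png")[25:275,250:385]
a=cv2.resize(im[:130],None,fx=5,fy=5,interpolation=cv2.INTER_CUBIC)[:600];b=cv2.resize(im[130:],None,fx=5,fy=5,interpolation=cv2.INTER_CUBIC)
c=np.hstack([a,b[:600]]);c=c[:, :];cv2.imwrite("pics/w1c.png",cv2.resize(c,None,fx=.592,fy=.592,interpolation=cv2.INTER_AREA));print(c.shape)
E
```

```text
(600, 1350, 3)
```

View pics/w1c.png

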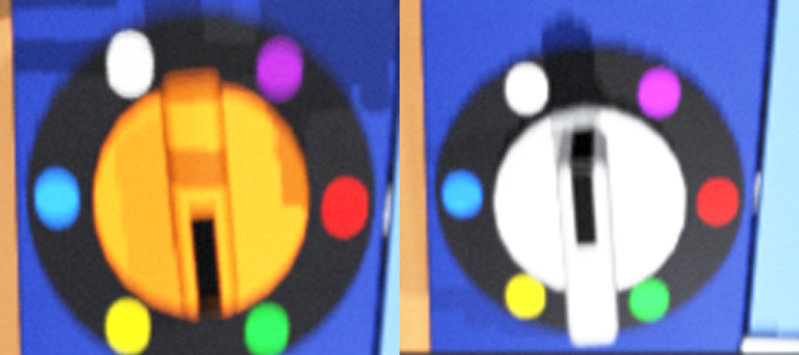

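```bash
cat > m.py <<'E'
from h import *
A=lambda p:np.array(p)/2.96+[250,25]
B=lambda p:(np.array(p)-[399.6,0])/2.96+[250,155]
for n,f,dots,bar in [("O",A,[[57,198],[130,64],[280,68],[345,207],[268,330],[128,327]],[[194,100],[203,220],[208,300]]),("G",B,[[462,194],[526,88],[659,93],[718,202],[649,300],[525,297]],[[582,165],[587,243],[592,335]])]:
    w=pix("wrist",f(dots),.101);c=w.mean(0);r=w-c
    th=np.array([180,240,300,0,60,120]);a=np.degrees(np.arctan2(r[:,1],r[:,0]))
    yaw=(a+th+180)%360-180
    b=pix("wrist",f(bar),.153)
    v=b[0]-b[-1];print(n,c.round(4),"rad",np.hypot(*r[:,:2].T).round(4),"yaw",yaw.round(1),"bar ang",np.degrees(np.arctan2(v[1],v[0])).round(1),(b).round(4).tolist())
E
python3 m.py
```

```text
O [0.4694 0.0064 0.101 ] rad [0.0466 0.0466 0.0468 0.0466 0.0466 0.0468] yaw [-2.8 -2.8 -2.8 -3.  -2.5 -2.9] bar ang 93.0 [[0.4679, 0.0304, 0.153], [0.4696, 0.0002, 0.153], [0.4705, -0.0211, 0.153]]
G [ 0.4625 -0.1251  0.101 ] rad [0.0464 0.0469 0.0464 0.0467 0.0466 0.0467] yaw [-3.2 -2.9 -3.  -3.2 -2.9 -2.9] bar ang 91.6 [[0.4614, -0.0943, 0.153], [0.4622, -0.1197, 0.153], [0.463, -0.1515, 0.153]]
```

```bash
python3 - <<'E'
from h import *
s=get_state();Rt=R.from_rotvec(s["tool_rot"]).as_matrix()
def proj(n,P):
    p=camera_params(n);T=np.linalg.inv(p["extrinsics"]);return cv2.projectPoints(np.array(P,float),T[:3,:3],T[:3,3],np.array(p["intrinsics"]),np.array(p["D"]))[0].reshape(-1,2).round(1).tolist()
tips=[s["position"]+Rt@[0,y,.014] for y in(-.0435,0,.0435)]
print("wrist tips",proj("wrist",tips))
for n,o,g in[("topO",(.4676,-.0064,.101),(.4595,-.1361,.101)),("wrO",(.4694,.0064,.101),(.4625,-.1251,.101))]: print(n,[(c,proj(c,[o,g])) for c in("scene","top","wrist")])
p=camera_params("wrist");T=p["extrinsics"];print(T.round(3),(Rt.T@(T[:3,3]-s["position"])).round(4),p["D"],camera_params("top")["D"])
print(proj("top",[[0,0,0],[0,0,.1]]))
im,d=get_image("scene");cv2.imwrite("pics/s2.png",cv2.resize(im[130:270,220:390,::-1],None,fx=4,fy=4,interpolation=cv2.INTER_CUBIC))
im,d=get_image("top");cv2.imwrite("pics/t2.png",im[:,:,::-1])
E
```

```text
wrist tips [[250.4, 233.7], [318.8, 233.6], [387.2, 233.5]]
topO [('scene', [[338.6, 190.4], [310.5, 168.8]]), ('top', [[312.3, 221.6], [356.9, 225.0]]), ('wrist', [[316.5, 107.2], [311.8, 231.5]])]
wrO [('scene', [[341.3, 192.8], [312.2, 170.8]]), ('top', [[307.9, 220.9], [353.1, 224.0]]), ('wrist', [[318.0, 93.3], [314.3, 221.9]])]
[[ 1.    -0.022 -0.003  0.468]
 [-0.021 -0.958 -0.286 -0.003]
 [ 0.003  0.286 -0.958  0.416]
 [ 0.     0.     0.     1.   ]] [ 0.0799 -0.0004 -0.17  ] [-0.01333542  0.          0.          0.          0.        ] [-0.02513465  0.          0.          0.          0.        ]
[[307.6, 375.1], [307.3, 387.6]]
```

View pics/s2.png

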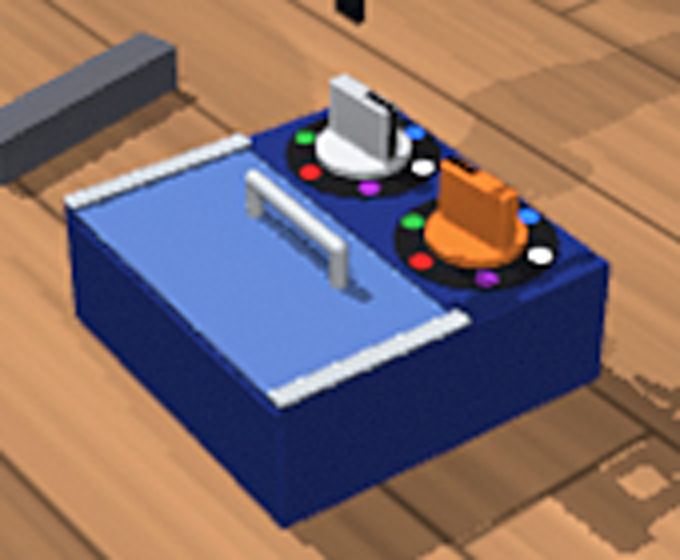

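The scene camera agrees with the top camera: orange disc centre at about (338.8,189.8) against a predicted (338.6,190.4). The wrist estimate is about 13 mm off in y. Before moving, I'll check where the fingertips appear in the scene picture.

```bash
python3 - <<'E'
from h import *
s=get_state();Rt=R.from_rotvec(s["tool_rot"]).as_matrix()
def proj(n,P):
    p=camera_params(n);T=np.linalg.inv(p["extrinsics"]);return cv2.projectPoints(np.array(P,float),T[:3,:3],T[:3,3],np.array(p["intrinsics"]),np.array(p["D"]))[0].reshape(-1,2).round(1)
tips=[s["position"]+Rt@[0,y,.014] for y in(-.0435,0,.0435)]
im,d=get_image("scene");q=(proj("scene",tips)-[230,50])*5;print(q)
c=cv2.resize(im[50:160,230:380,::-1],None,fx=5,fy=5,interpolation=cv2.INTER_CUBIC)
for a in q: cv2.circle(c,tuple(int(v) for v in a),4,(0,0,255),-1)
cv2.imwrite("pics/s3.png",c)
# wrist depth check around dots
im,d=get_image("wrist");p=camera_params("wrist");T=p["extrinsics"]
for u,v in[(262,90),(380,160),(265,180),(450,60),(480,200),(210,100),(150,60),(580,150)]:
    x=cv2.undistortPoints(np.array([[[u,v]]],float),p["intrinsics"],p["D"])[0,0];print((u,v),(T@[*(x*d[v,u]),d[v,u],1])[:3].round(4))
E
```

```text
[[512.  405.5]
 [449.  428.5]
 [383.5 452.5]]
(262, 90) [ 0.4157 -0.0024  0.1031]
(380, 160) [ 0.5291 -0.0735  0.0988]
(265, 180) [ 0.4105 -0.0906  0.0979]
(450, 60) [0.5927 0.0188 0.0978]
(480, 200) [ 0.6362 -0.1196  0.0987]
(210, 100) [ 0.331  -0.0078 -0.0017]
(150, 60) [ 2.638e-01  4.160e-02 -1.000e-04]
(580, 150) [ 8.154e-01 -8.670e-02 -2.000e-04]
```

View pics/s3.png

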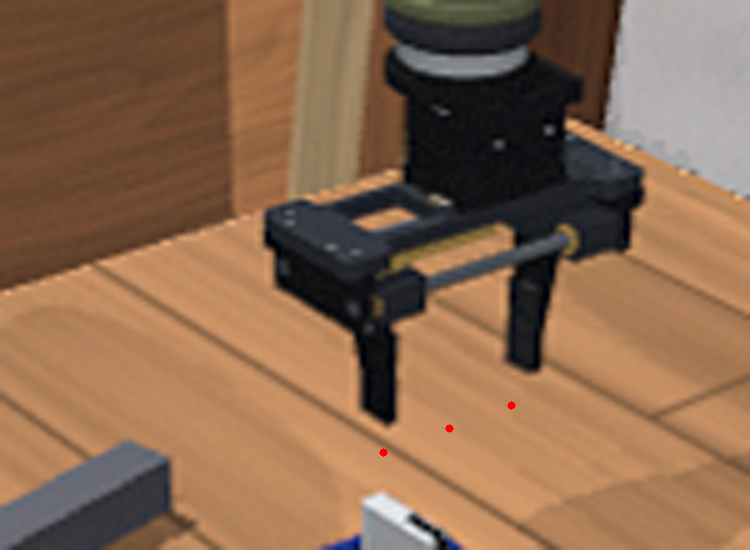

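The real fingertips appear at about (380,418) and (523,368) in the crop, roughly 35 px above the predicted points. I'll use scene depth there to get their actual 3D position.

```bash
python3 - <<'E'
from h import *
s=get_state();print(s["position"],s["joint_positions"])
for n,P in[("scene",[(380,412),(378,390),(376,350),(524,360),(526,330),(530,290)])]:
    im,d=get_image(n);p=camera_params(n);T=p["extrinsics"]
    for a,b in P:
        u,v=int(round(a/5+230-.4)),int(round(b/5+50-.4))
        x=cv2.undistortPoints(np.array([[[u,v]]],float),p["intrinsics"],p["D"])[0,0];print((u,v),(T@[*(x*d[v,u]),d[v,u],1])[:3].round(4))
    for u,v in[(240,200),(280,170),(380,200)]:
        x=cv2.undistortPoints(np.array([[[u,v]]],float),p["intrinsics"],p["D"])[0,0];print("bench/lid",(u,v),(T@[*(x*d[v,u]),d[v,u],1])[:3].round(4))
E
```

```text
[ 0.46590801 -0.09505669  0.24417059] [ 0.78595163 -0.05143166 -0.61292563  1.80103983 -0.02902668  1.38289576
  0.1468292 ]
(306, 132) [ 0.5174 -0.0864  0.2609]
(305, 128) [ 0.5207 -0.0864  0.2735]
(305, 120) [ 0.5198 -0.0878  0.2952]
(334, 122) [ 0.4272 -0.0807  0.2633]
(335, 116) [ 0.4196 -0.0861  0.2763]
(336, 108) [ 0.422  -0.0811  0.3021]
bench/lid (240, 200) [ 0.6582 -0.2051  0.0408]
bench/lid (280, 170) [ 0.5322 -0.1845  0.1013]
bench/lid (380, 200) [0.3081 0.0064 0.0033]
```

```bash
python3 - <<'E'
from h import *
for i in range(4):
    s=get_state();print(s["time"],s["position"].round(4),s["ft_force"].round(1))
    im,d=get_image("wrist");hsv=cv2.cvtColor(im,cv2.COLOR_RGB2HSV)
    m=cv2.inRange(hsv,(0,170,120),(4,255,255))|cv2.inRange(hsv,(172,170,120),(180,255,255))
    n,l,st,c=cv2.connectedComponentsWithStats(m);g=[c[j] for j in range(1,n) if st[j,4]>60];print(np.round(g,1).tolist(),pix("wrist",g,.101).round(4).tolist(),camera_params("wrist")["extrinsics"][:3,3].round(4))
cv2.imwrite("pics/w2.png",im[:,:,::-1])
E
```

```text
1.7 [ 0.4657 -0.0958  0.244 ] [ 0.4 -0.6 -0.1]
[[365.7, 93.6], [357.0, 221.9]] [[0.5135, -0.0098, 0.101], [0.5052, -0.1399, 0.101]] [ 0.4683 -0.0162  0.4138]
1.75 [ 0.4657 -0.0961  0.2438] [-0.1 -0.   0.2]
[[365.8, 93.3], [357.1, 221.7]] [[0.5136, -0.0095, 0.101], [0.5053, -0.1397, 0.101]] [ 0.4683 -0.0162  0.4138]
1.8 [ 0.4657 -0.0961  0.2438] [-0.5 -0.4 -0.8]
[[365.7, 93.3], [357.1, 221.9]] [[0.5136, -0.0093, 0.101], [0.5054, -0.1397, 0.101]] [ 0.4684 -0.0161  0.4139]
1.85 [ 0.4658 -0.0959  0.2439] [ 0.7 -0.3 -0.4]
[[365.7, 93.5], [357.0, 222.0]] [[0.5137, -0.0092, 0.101], [0.5054, -0.1396, 0.101]] [ 0.4684 -0.0159  0.4139]
```

```bash
python3 m.py; python3 -c "
from h import *
s=get_state();M=R.from_rotvec(s['tool_rot']).as_matrix();print(s['position'],M.round(3))
print((np.array([.4676,-.0066,.133])-s['position'])@M)"
```

```text
O [ 0.4684 -0.0075  0.101 ] rad [0.0463 0.0462 0.0464 0.0462 0.0462 0.0465] yaw [-3.7 -3.6 -3.6 -3.8 -3.3 -3.7] bar ang 92.2 [[0.4674, 0.0165, 0.153], [0.4687, -0.0135, 0.153], [0.4693, -0.0346, 0.153]]
G [ 0.4598 -0.1379  0.101 ] rad [0.0461 0.0466 0.0461 0.0463 0.0463 0.0464] yaw [-4.  -3.7 -3.8 -3.9 -3.7 -3.7] bar ang 90.8 [[0.4593, -0.107, 0.153], [0.4597, -0.1323, 0.153], [0.4601, -0.1639, 0.153]]
[ 0.46587392 -0.09569658  0.24392632] [[ 0.035  0.999 -0.001]
 [ 0.999 -0.035  0.   ]
 [ 0.    -0.001 -1.   ]]
[ 0.08905347 -0.00128848  0.11096688]
```

arm_command:
  motion:
    - [60,40,-1,0,-2]
    - [60,80,-1,20,-4]
    - [60,89,-1,55,-4]
    - [60,89,-1,85,-4]
    - [60,89,-1,105,-4]

```text
time: 2.32
position: [0.4666, -0.0048, 0.1367]
tool_rot: [-2.176, -2.263, 0.003]
ft_force: [-0.1, -0.1, -0.7]
grip_width: 0.73
grip_force: 0.0
```

arm_command:
  motion:
    - [60,0,0,3,0]
    - [60,0,0,6,0]
    - [60,0,0,6,0]

```text
time: 2.57
position: [0.4686, -0.006, 0.1338]
tool_rot: [2.181, 2.261, 0.001]
ft_force: [-0.1, -0.2, 1.0]
grip_width: 0.691
grip_force: 0.0
```

Close on the orange bar.

arm_command:
  motion:
    - [5,0,0,0,0]
    - [5,0,0,0,0]
    - [5,0,0,0,0]
    - [5,0,0,0,0]
    - [5,0,0,0,0]
  newtons: 25

```text
time: 2.98
position: [0.4684, -0.0055, 0.1338]
tool_rot: [2.179, 2.262, 0.001]
ft_force: [-0.3, 0.3, 0.5]
grip_width: 0.396
grip_force: 0.0
```

arm_command:
  motion:
    - [5,0,0,0,0]
    - [5,0,0,0,0]
    - [5,0,0,0,0]
    - [5,0,0,0,0]
    - [5,0,0,0,0]

```text
time: 3.4
position: [0.4676, -0.0054, 0.1334]
tool_rot: [-2.179, -2.262, 0.001]
ft_force: [-2.5, 0.1, 2.3]
grip_width: 0.179
grip_force: 24.9
```

arm_command:
  motion:
    - [5,0,0,0,4]
    - [5,0,0,0,10]
    - [5,0,0,0,16]
    - [5,0,0,0,22]
    - [5,0,0,0,28]

```text
time: 3.82
position: [0.4684, -0.0056, 0.1334]
tool_rot: [2.665, 1.661, 0.001]
ft_force: [-0.4, 0.0, 1.1]
grip_width: 0.18
grip_force: 24.9
```

arm_command:
  motion:
    - [5,0,0,0,4]
    - [5,0,0,0,8]
    - [5,0,0,0,8]
    - [5,0,0,0,8]
    - [5,0,0,0,8]

```text
time: 4.23
position: [0.4685, -0.0057, 0.1334]
tool_rot: [2.77, 1.48, 0.001]
ft_force: [1.2, -0.3, -0.4]
grip_width: 0.177
grip_force: 24.9
```

arm_command:
  motion:
    - [60,0,0,0,0]
    - [60,0,0,0,0]
    - [60,0,0,0,0]
    - [60,0,0,-30,0]
    - [60,0,0,-70,0]

```text
time: 4.65
position: [0.4651, -0.0051, 0.201]
tool_rot: [-2.766, -1.477, 0.009]
ft_force: [1.2, -0.1, -0.5]
grip_width: 0.471
grip_force: 0.0
```

arm_command:
  motion:
    - [60,-30,0,-20,-7]
    - [60,-60,0,-40,-14]
    - [60,-90,0,-40,-21]
    - [60,-90,0,-40,-28]
    - [60,-90,0,-40,-34]

```text
time: 5.07
position: [0.417, -0.0824, 0.2439]
tool_rot: [2.24, 2.201, -0.0]
ft_force: [-0.4, 0.8, 0.2]
grip_width: 0.683
grip_force: 0.0
```

arm_command:
  motion:
    - [60,0,0,0,0]
    - [60,0,0,0,0]
    - [60,0,0,0,0]
    - [60,0,0,0,0]

```text
time: 5.4
position: [0.418, -0.0796, 0.2431]
tool_rot: [-2.243, -2.199, 0.0]
ft_force: [-0.0, 0.2, -1.1]
grip_width: 0.686
grip_force: 0.0
```

```bash
python3 - <<'E'
from h import *
s=get_state();M=R.from_rotvec(s['tool_rot']).as_matrix();print(s['position'],np.degrees(np.arctan2(M[1,0],M[0,0])))
print((np.array([.4597,-.137,.133])-s['position'])@M)
im,d=get_image("wrist");q=pix("wrist",[[0,0]],.1);np.save("E.npy",camera_params("wrist")["extrinsics"])
cv2.imwrite("pics/w3.png",im[:,:,::-1])
p=camera_params("wrist");T=np.linalg.inv(p["extrinsics"])
c=cv2.projectPoints(np.array([[.468,-.007,.12]]),T[:3,:3],T[:3,3],p["intrinsics"],p["D"])[0].ravel();print(c)
x,y=(int(max(v,70)) for v in c);x0,y0=x-70,y-70
cv2.imwrite("pics/w3c.png",cv2.resize(im[y0:y0+140,x0:x0+140,::-1],None,fx=4,fy=4,interpolation=cv2.INTER_CUBIC));print(x0,y0)
E
```

```text
[ 0.41800608 -0.07962857  0.24314499] 88.84762750873364
[-0.05653442  0.04288893  0.11011894]
[372.30093032 109.55874696]
302 39
```

View pics/w3c.png

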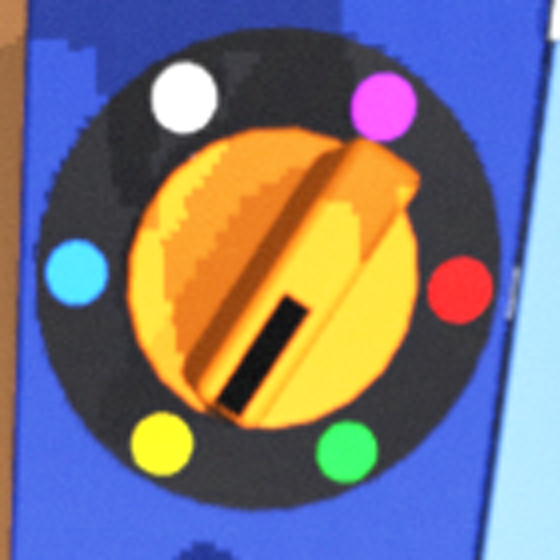

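The orange pointer points close to the yellow dot: the stripe runs from (294,303) to (232,408), yellow is at (162,444) and purple at (384,106). I'll check the angle numerically.

```bash
python3 - <<'E'
from h import *
f=lambda p:(np.array(p)+.5)/4-.5+[302,39]
w=pix("wrist",f([[162,444],[384,106]]),.101);b=pix("wrist",f([[294,303],[232,408]]),.153);b2=pix("wrist",f([[280,297],[218,398]]),.153)
for v in(w[0]-w[1],b[1]-b[0],b2[1]-b2[0]):print(np.degrees(np.arctan2(v[1],v[0])))
print(w.mean(0),b)
E
```

```text
-123.6039982034622
-120.34309461758099
-121.5550878543804
[ 0.46786045 -0.00676683  0.101     ] [[ 0.46489431 -0.00997544  0.153     ]
 [ 0.45277645 -0.03067691  0.153     ]]
```

Orange is within about 3° of yellow, against an allowed 6.9°. Now the grey dial.

arm_command:
  motion:
    - [60,-28,21,0,-2]
    - [60,-56,42,0,-2]
    - [60,-57,42,30,-2]
    - [60,-57,42,65,-2]
    - [60,-57,42,95,-2]

```text
time: 5.87
position: [0.459, -0.1382, 0.1466]
tool_rot: [-2.206, -2.236, -0.001]
ft_force: [0.2, -0.6, -0.8]
grip_width: 0.691
grip_force: 0.0
```

arm_command:
  motion:
    - [60,0,0,8,0]
    - [60,0,0,15,0]
    - [60,0,0,15,0]

```text
time: 6.12
position: [0.4587, -0.1377, 0.133]
tool_rot: [-2.203, -2.238, 0.0]
ft_force: [-0.1, 0.8, 0.1]
grip_width: 0.688
grip_force: 0.0
```

arm_command:
  motion:
    - [5,0,0,0,0]
    - [5,0,0,0,0]
    - [5,0,0,0,0]
    - [5,0,0,0,0]
    - [5,0,0,0,0]

```text
time: 6.53
position: [0.4593, -0.1381, 0.1341]
tool_rot: [2.203, 2.238, 0.0]
ft_force: [0.5, -0.4, -0.2]
grip_width: 0.395
grip_force: 0.0
```

arm_command:
  motion:
    - [5,0,0,0,0]
    - [5,0,0,0,0]
    - [5,0,0,0,0]
    - [5,0,0,0,0]
    - [5,0,0,0,0]

```text
time: 6.95
position: [0.4595, -0.138, 0.1335]
tool_rot: [2.203, 2.238, 0.001]
ft_force: [3.2, -0.8, -0.9]
grip_width: 0.177
grip_force: 25.0
```

arm_command:
  motion:
    - [5,0,0,0,-4]
    - [5,0,0,0,-10]
    - [5,0,0,0,-16]
    - [5,0,0,0,-22]
    - [5,0,0,0,-28]

```text
time: 7.37
position: [0.46, -0.1379, 0.1335]
tool_rot: [1.589, 2.708, 0.002]
ft_force: [3.8, 0.6, -2.0]
grip_width: 0.178
grip_force: 25.0
```

arm_command:
  motion:
    - [5,0,0,0,-6]
    - [5,0,0,0,-12]
    - [5,0,0,0,-18]
    - [5,0,0,0,-24]
    - [5,0,0,0,-30]

```text
time: 7.78
position: [0.4604, -0.1375, 0.1335]
tool_rot: [0.833, 3.026, 0.002]
ft_force: [6.3, 1.4, -3.9]
grip_width: 0.182
grip_force: 25.0
```

arm_command:
  motion:
    - [5,0,0,0,-6]
    - [5,0,0,0,-12]
    - [5,0,0,0,-18]
    - [5,0,0,0,-24]
    - [5,0,0,0,-27.5]

```text
time: 8.2
position: [0.4606, -0.1369, 0.1335]
tool_rot: [0.09, 3.137, 0.002]
ft_force: [6.5, 1.9, -2.8]
grip_width: 0.182
grip_force: 25.0
```

arm_command:
  motion:
    - [5,0,0,0,0]
    - [5,0,0,0,0]
    - [5,0,0,0,0]

```text
time: 8.45
position: [0.4606, -0.137, 0.1335]
tool_rot: [0.097, 3.137, 0.002]
ft_force: [5.7, 2.0, -2.7]
grip_width: 0.184
grip_force: 25.0
```

arm_command:
  motion:
    - [60,0,0,0,0]
    - [60,0,0,0,0]
    - [60,0,0,0,0]
    - [60,0,0,-30,0]
    - [60,0,0,-70,0]

```text
time: 8.87
position: [0.4556, -0.1374, 0.2008]
tool_rot: [-0.099, -3.132, -0.005]
ft_force: [1.7, -0.7, 0.8]
grip_width: 0.47
grip_force: 0.0
```

arm_command:
  motion:
    - [60,0,0,-20,7]
    - [60,0,0,-40,14]
    - [60,0,0,-40,21]
    - [60,0,0,-40,28]
    - [60,0,0,-40,35]

```text
time: 9.28
position: [0.4585, -0.1383, 0.2438]
tool_rot: [1.048, 2.961, -0.001]
ft_force: [-0.2, 0.8, -1.2]
grip_width: 0.686
grip_force: 0.0
```

arm_command:
  motion:
    - [60,0,0,0,7]
    - [60,0,0,0,14]
    - [60,0,0,0,21]
    - [60,0,0,0,28]
    - [60,0,0,0,35]

```text
time: 9.7
position: [0.4582, -0.1382, 0.2432]
tool_rot: [-1.89, -2.509, 0.001]
ft_force: [-0.4, -0.1, 0.2]
grip_width: 0.689
grip_force: 0.0
```

arm_command:
  motion:
    - [60,0,0,0,7]
    - [60,0,0,0,14]
    - [60,0,0,0,20]
    - [60,0,0,0,20]
    - [60,0,0,0,20]

```text
time: 10.12
position: [0.4585, -0.1381, 0.2432]
tool_rot: [-2.287, -2.153, 0.001]
ft_force: [-0.4, -0.1, 0.5]
grip_width: 0.689
grip_force: 0.0
```

```bash
python3 - <<'E'
from h import *
get_image("wrist");get_image("wrist");get_image("wrist")
s=get_state();M=R.from_rotvec(s['tool_rot']).as_matrix();print(s['position'],np.degrees(np.arctan2(M[1,0],M[0,0])))
print((np.array([.5654,-.0778,.122])-s['position'])@M)
im,d=get_image("wrist")
p=camera_params("wrist");T=np.linalg.inv(p["extrinsics"])
c=cv2.projectPoints(np.array([[.46,-.137,.12],[.5654,-.0778,.127]]),T[:3,:3],T[:3,3],p["intrinsics"],p["D"])[0].reshape(-1,2);print(c)
cv2.imwrite("pics/w4c.png",cv2.resize(im[0:300,200:600,::-1],None,fx=2,fy=2,interpolation=cv2.INTER_CUBIC))
E
```

```text
[ 0.45863534 -0.13803512  0.24328294] 86.49549620882661
[0.06665729 0.10292604 0.1212417 ]
[[319.82865119 187.25601559]
 [434.1615888  117.9716453 ]]
```

View pics/w4c.png

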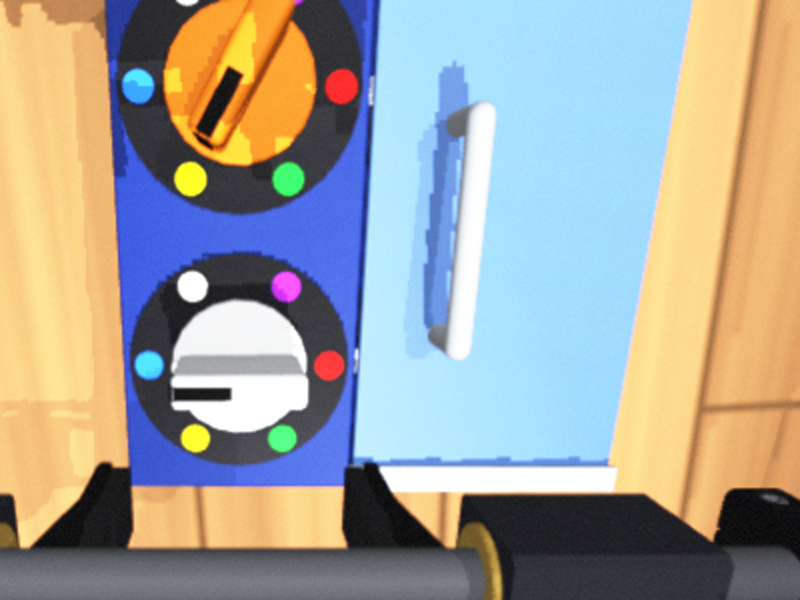

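The grey pointer lines up with the blue dot: the stripe at y≈394 runs parallel to the blue–red line at y≈365. The handle is at crop (473,231), within 2–3 px of prediction. Moving to grip it.

arm_command:
  motion:
    - [60,22,34,0,0]
    - [60,45,69,0,0]
    - [60,67,104,10,0]
    - [60,67,104,45,0]
    - [60,67,104,80,0]

```text
time: 10.73
position: [0.57, -0.075, 0.1634]
tool_rot: [2.284, 2.155, 0.007]
ft_force: [0.4, -0.8, -1.3]
grip_width: 0.686
grip_force: 0.0
```

arm_command:
  motion:
    - [60,0,0,20,0]
    - [60,0,0,35,0]
    - [60,0,0,41,0]
    - [60,0,0,41,0]

```text
time: 11.07
position: [0.5657, -0.0777, 0.1207]
tool_rot: [-2.288, -2.149, 0.003]
ft_force: [-0.0, -0.9, -0.2]
grip_width: 0.691
grip_force: 0.0
```

arm_command:
  motion:
    - [5,0,0,0,0]
    - [5,0,0,0,0]
    - [5,0,0,0,0]
    - [5,0,0,0,0]
    - [5,0,0,0,0]

```text
time: 11.48
position: [0.5673, -0.0778, 0.1232]
tool_rot: [2.289, 2.149, 0.001]
ft_force: [1.2, -0.2, 0.9]
grip_width: 0.397
grip_force: 0.0
```

arm_command:
  motion:
    - [5,0,0,0,0]
    - [5,0,0,0,0]
    - [5,0,0,0,0]
    - [5,0,0,0,0]
    - [5,0,0,0,0]

```text
time: 11.9
position: [0.566, -0.0776, 0.1222]
tool_rot: [-2.289, -2.15, 0.002]
ft_force: [-2.6, 0.6, 4.1]
grip_width: 0.076
grip_force: 11.7
```

arm_command:
  motion:
    - [5,0,0,0,0]
    - [5,0,0,0,0]
    - [5,0,0,0,0]

```text
time: 12.15
position: [0.567, -0.0777, 0.1233]
tool_rot: [2.29, 2.15, -0.0]
ft_force: [-2.7, 0.7, 6.4]
grip_width: 0.065
grip_force: 7.2
```

```bash
python3 - <<'E'
from h import *
im,d=get_image("scene");cv2.imwrite("pics/s5.png",cv2.resize(im[60:200,220:380,::-1],None,fx=5,fy=4.2,interpolation=cv2.INTER_CUBIC)[:600])
E
```

```text
(no output)
```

View pics/s5.png

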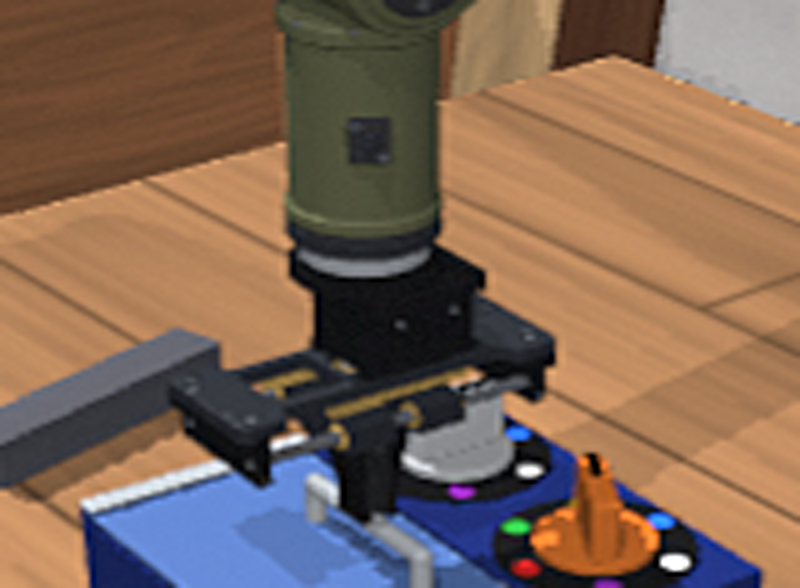

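The fingers are only pinching the crown of the handle. The tips end about 9 mm above the TCP, not 14 mm below it. I'll open, go about 13 mm lower in steps while watching the force, and close again.

arm_command:
  motion:
    - [40,0,0,0,0]
    - [40,0,0,0,0]
    - [40,0,0,0,0]
    - [40,0,0,4,0]
    - [40,0,0,7,0]

```text
time: 12.62
position: [0.5667, -0.0777, 0.1147]
tool_rot: [-2.29, -2.15, 0.0]
ft_force: [-0.8, 0.1, -0.5]
grip_width: 0.352
grip_force: 0.0
```

arm_command:
  motion:
    - [40,0,0,2,0]
    - [40,0,0,4,0]
    - [40,0,0,6,0]
    - [40,0,0,6,0]
    - [40,0,0,6,0]

```text
time: 13.03
position: [0.5667, -0.0777, 0.1091]
tool_rot: [-2.29, -2.15, 0.0]
ft_force: [1.2, 0.7, 0.1]
grip_width: 0.46
grip_force: 0.0
```

arm_command:
  motion:
    - [5,0,0,0,0]
    - [5,0,0,0,0]
    - [5,0,0,0,0]
    - [5,0,0,0,0]
    - [5,0,0,0,0]

```text
time: 13.45
position: [0.5669, -0.0777, 0.1094]
tool_rot: [2.29, 2.15, -0.0]
ft_force: [-0.5, 0.8, -0.2]
grip_width: 0.165
grip_force: 0.0
```

arm_command:
  motion:
    - [5,0,0,0,0]
    - [5,0,0,0,0]
    - [5,0,0,0,0]

```text
time: 13.7
position: [0.5669, -0.0776, 0.1094]
tool_rot: [2.29, 2.15, 0.0]
ft_force: [0.5, -0.7, 0.3]
grip_width: 0.125
grip_force: 25.0
```

arm_command:
  motion:
    - [5,0,5,0,0]
    - [5,0,13,0,0]
    - [5,0,23,0,0]
    - [5,0,33,0,0]
    - [5,0,43,0,0]

```text
time: 14.12
position: [0.6103, -0.0804, 0.1094]
tool_rot: [-2.29, -2.15, 0.001]
ft_force: [-4.0, 0.6, 4.1]
grip_width: 0.129
grip_force: 25.0
```

The lid is sliding.

arm_command:
  motion:
    - [5,0,10,0,0]
    - [5,0,20,0,0]
    - [5,0,30,0,0]
    - [5,0,38,0,0]
    - [5,0,44,0,0]

```text
time: 14.53
position: [0.6549, -0.0832, 0.1094]
tool_rot: [2.29, 2.15, 0.0]
ft_force: [-3.3, 0.1, 5.7]
grip_width: 0.127
grip_force: 25.0
```

arm_command:
  motion:
    - [5,0,3,0,0]
    - [5,0,5,0,0]
    - [5,0,5,0,0]
    - [5,0,5,0,0]

```text
time: 14.87
position: [0.6553, -0.0832, 0.1093]
tool_rot: [-2.286, -2.147, 0.01]
ft_force: [-12.9, 0.3, 9.4]
grip_width: 0.125
grip_force: 25.0
```

The force rose to 13 N with no further travel after about 89 mm, so the lid is at its stop. Release, lift and back away.

arm_command:
  motion:
    - [40,0,0,0,0]
    - [40,0,-2,0,0]
    - [40,0,-2,0,0]
    - [40,0,-2,0,0]
    - [40,0,-2,-10,0]

```text
time: 15.28
position: [0.6557, -0.0834, 0.1173]
tool_rot: [-2.289, -2.149, 0.003]
ft_force: [-0.0, -0.6, -0.4]
grip_width: 0.406
grip_force: 0.0
```

arm_command:
  motion:
    - [60,0,0,-30,0]
    - [60,0,0,-70,0]
    - [60,0,0,-110,0]
    - [60,0,0,-150,0]
    - [60,0,0,-150,0]

```text
time: 15.7
position: [0.6609, -0.0828, 0.2801]
tool_rot: [2.282, 2.142, 0.016]
ft_force: [0.9, 0.9, 1.0]
grip_width: 0.672
grip_force: 0.0
```

arm_command:
  motion:
    - [60,-40,0,0,0]
    - [60,-80,0,0,0]
    - [60,-120,0,0,0]
    - [60,-160,0,0,0]
    - [60,-200,0,0,0]

```text
time: 16.12
position: [0.6441, -0.2849, 0.2701]
tool_rot: [2.289, 2.149, 0.001]
ft_force: [1.3, -0.4, 0.0]
grip_width: 0.687
grip_force: 0.0
```

arm_command:
  motion:
    - [60,0,0,0,0]
    - [60,0,0,0,0]
    - [60,0,0,0,0]
    - [60,0,0,0,0]

```text
time: 16.45
position: [0.6449, -0.2806, 0.2698]
tool_rot: [2.287, 2.154, 0.002]
ft_force: [0.1, 0.0, -0.5]
grip_width: 0.688
grip_force: 0.0
```

```bash
python3 - <<'E'
from h import *
im,d=get_image("top");cv2.imwrite("pics/t6.png",cv2.resize(im[120:260,270:430,::-1],None,fx=4.2,fy=4.2,interpolation=cv2.INTER_CUBIC))
print(get_state()["ft_force"])
E
```

```text
[-0.39468885 -0.33675525 -0.4203702 ]
```

View pics/t6.png

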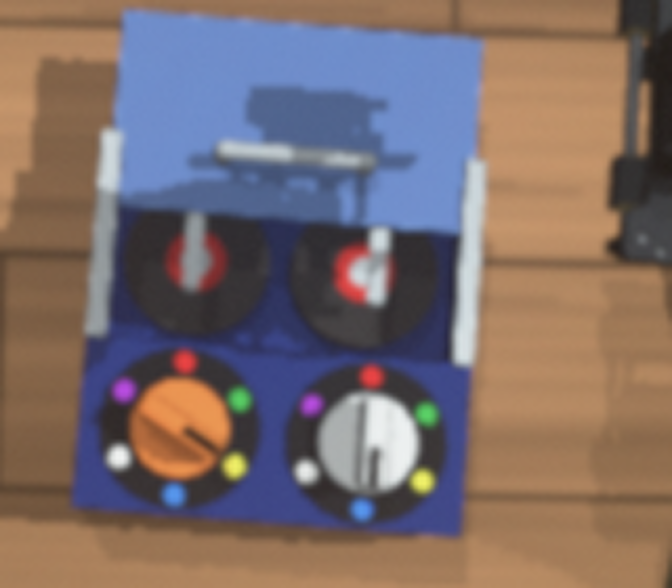

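The lid is open and both pointers stand at their dots: orange at yellow (234,466), grey at blue (362,510). The handle is now at crop (296,155). One last travel check before handing in.

```bash
python3 - <<'E'
from h import *
w=pix("top",[(np.array([296,155])+.5)/4.2-.5+[270,120]],.133)[0];print(w,np.hypot(*(w-[.56485,-.07808,0])[:2]))
E
```

```text
[ 0.65394556 -0.08280972  0.133     ] 0.08922101406964777
```

```bash
python3 -c "
from bench import *
print(close_job())"
```

```text
the job is handed in; nothing more can be done
None
```

The job is handed in, with no verdict shown: orange dial on yellow (within about 3°), then grey dial on blue, and the lid slid about 89 mm to its stop; the disc and tube were not touched.

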